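# Lay the standing trimmer in its cradle and slide the latch over it

### The arm

A 6-joint arm with a two-finger parallel gripper is mounted at the origin on the work surface. World frame = base frame: x ahead of the robot, y to its left, z up, the work surface at z = 0. Lengths are in m, angles in rad, forces in N, time in s.
With the tool pointing down it reaches from about 0.35 to 0.775 m from the base axis. Payload 5.5 kg.
Tool frame: the origin (TCP) lies on the centre line of the jaws, within the pads' length; the fingertips stand 11 mm ahead of it and the grasp point (between the pads) lies 8 mm behind it; z points along the fingers, y is the line along which they close (so a half turn about z gives the same grasp; the last joint's range is limited). The gripper opens to 85 mm and grips with 20 to 120 N. Pads are 22 mm wide; open, the fingers measure 114 mm over their backs; the gripper's body (76 mm by 85 mm) begins 54 mm behind the grasp point. The pads swing forward as they close: fully open they stand 13 mm farther back than shut.
Start: joints at [-1.386, 0.313, 0.046, 1.304, 0, 1.431], TCP at [0.183, -0.545, 0.242] pointing down, gripper open.
Joint ranges: [-2.76, 2.76], [-0.86, 1.69], [-1.03, 1.26], [-2.2, 2.34], [-1.47, 1.5], [-3.14, 3.14]. Speed limits (rad/s): [2.57, 2.57, 3.14, 3.14, 3.14, 3.14].

### API

Orientations are given as a unit quaternion [w, x, y, z].
In Python, from workcell import env, viewer, order, models gives the robot as it stands.
- The arm moves only by the tool drive_tool, never from a script. Its argument "series" is a list that holds one entry, the list of rows, each a list of 6 numbers: the shift along the tool's x, y, z each as a share of 120 mm, from -1 to 1, then the turn, a rotation vector about the tool's x, y, z each as a share of 180 degrees, from -1 to 1. A call has 1 to 20 rows; each row shifts and turns the commanded pose from where the row before left it, along the tool's axes as they then stand; what a row does not reach is not made up. A row lasts 1/8 s, in which the tool goes at most 62.5 mm and 10.7 degrees, less where a joint would pass 70% of its speed; a pose out of reach is approached as far as the arm can. A call with a number of a shift or a turn outside -1 to 1 is refused whole. A call with a gripper value outside its range is refused whole. "jaw" is the opening, from -1 (shut) to 1 (fully open), set as the call begins (left out, the last holds). The fingers move at their own pace and stop on an object; "grip_force" is the grip in N (left out, the last holds). Time passes only in rows, so rows that do not move let the fingers close. It gives the time, the measured TCP pose, the force, the opening and the grip force at its end, in the units of the state.
- env.get_state(): the state, without advancing time (a new reading comes with each control period).
- viewer.read_camera(name): name is "scene" or "side" or "wrist"; returns the picture (400x640x3 uint8, red, green, blue); there is no depth.
- viewer.camera_info(name): a dict with "intrinsics" (3x3 intrinsics, pixels), "R" (3x3) and "t" (3): a world point X has camera coordinates R X + t; the wrist camera has in their place "T_tool_cam" (4x4, takes a point from camera to tool coordinates, whose origin is the TCP and whose axes are the flange's). Camera axes: x right, y down, z forward; pixel columns grow to the right and rows downward; lengths in m; the calibration is good to about 2 mm. A picture is of the moment at which its call begins: read the wrist's pose just before it. camera_info takes no time and is no camera call.
- order.hand_in(): hands the job in; it is judged then, once.
Trained networks look in the newest picture that a camera, given by its name, has taken for a name from the list of things; names that differ only in an ending like _2 or _b are one class to them, and where a whole thing is asked for, a point or a joint stands for the part that bears it (a point fixed in the world has none). Each returns a list of dicts, best first, with "score" (0 to 1); they miss things now and then, are a little off and sometimes report something else, mostly with a low value. They report only what shows in the picture. A call takes as long as a camera call. They do not tell look-alikes from the thing itself.
- models.silhouettes(label, camera): "region" (400x640 bool, what is visible of it) and "location" ([column, row] in pixels, amid what is visible of it).
The state is a dict: "clock": time; "joint_pos": joint angles; "qvel": joint speeds; "tau": joint torques, N m; "tcp_pos": TCP position; "orientation": TCP orientation; "wrist_force": force on the tool from outside, world axes, zero at the start; "ft_torque": the same for the moment, N m; "finger_gap": finger opening in m; "grip_force": force on a finger pad.
Only numpy, scipy, OpenCV 4.12 (cv2) and the standard library are available. Lean on these libraries where they do the work, as an engineer would, in place of code of your own. Each camera call takes 0.05 s, during which the arm holds its last target. There are 200 camera calls.

### The job

Pick up the black trimmer that stands upright on the ledge and lay it gently on its side in the aluminium cradle, down in both V saddles, with its flat base close to the cradle's end stop and its comb head pointing out of the open end. Then let go and slide the dark steel latch fully shut across it. Do not let the trimmer topple onto the ledge, and leave the bottle, combs, brush and tumbler where they are.

Things in the scene. Friction and masses are not known exactly. Their poses are not given: they have to be found in the camera images.
- trimmer: Black trimmer, at the start upright on its flat base: round barrel 34 mm in diameter, 130 mm long, then a narrower steel head with clear guard comb (20 x 27 mm) up to 152 mm from the base. 0.14 to 0.24 kg, centre of mass about 70 mm from the base. Origin: centre of the base; z runs from base to head. In the cradle it may lie turned any way about its own axis.
- trimmer_mid (a point): Point on the trimmer's axis, 75 mm from its base.
- cradle: Fixed aluminium cradle. Origin on the ledge under its middle; z up, x along it to its open end (where the comb head goes), y to the latch's side; x points roughly to the robot's right. Base plate 8 mm thick, x -92 to +68, y +-35 mm. Two upward 90-degree V saddles, 10 mm long, at x = -45 and +45 mm, arm tops 45 mm above the ledge at y +-21 mm; only the plate between them.
- cradle_seat (a point): Point midway between the saddles, 48 mm above the cradle's origin, on the line (cradle x) where the axis of a seated trimmer lies. The trimmer's base belongs about 74 mm from here towards the end stop, its head on the other side.
- cradle_stop (a point): Middle of the end stop's inner face on the seated line: cradle x = -79 mm, 48 mm above the ledge. The stop is an upright plate 8 mm thick, 50 mm wide (y +-25), its top 62 mm above the ledge.
- latch (a joint): Sliding latch on the cradle, in m: 0 fully shut, 0.06 fully open; grows along cradle +y. About 1.2 N friction, stays where left. Starts open, 0.045 to 0.06. Flat dark steel bar, cradle x -68 to -52 mm, underside 68 and top 74 mm above the ledge: it passes 3 mm over a seated trimmer near its base. Its inner end is at cradle y = -22 mm + value.
- latch_tab (a point): Centre of the top of the latch's upright tab, 114 mm above the ledge, at cradle x = -60 mm, y = 57 mm + latch value. The tab is 20 mm along cradle x, 12 mm along y, rises 40 mm from the bar, free on both x sides for the fingers. The bar's bracket (x -73 to -47, y +30 to +46 mm, 80 mm high) ends 5 mm from it when shut.
- bottle: Bystander: small clear bottle with steel cap, 40 mm in diameter, 88 mm high, upright. Origin under its centre. It and the trimmer may stand in each other's place.
- comb: Bystander: steel mustache comb lying flat, 110 x 22 x 4.5 mm. Origin under its middle.
- brush: Bystander: small wooden brush, 85 x 30 x 24 mm, bristles down. Origin under its middle.
- tumbler: Bystander: white cup, 68 mm in diameter, 90 mm high. Origin under its centre.
- spare_guard: Bystander: spare clear guard comb, 30 x 40 x 18 mm. Origin under its middle.
Not all that is in view belongs to the job. Leave any blue look-alike of the cradle alone.

How it is judged:
On the way, in this order (a step that is already met when the one before it is completed fails the run):
1. the trimmer lies in both saddles, base by the end stop, and the fingers have let it go (angle between the z axis of trimmer and the x axis of cradle, either way round below 0.1 rad and x of trimmer in the frame of cradle between -0.083 and -0.062 m and x of trimmer_mid in the frame of cradle above -0.02 m and y of trimmer_mid in the frame of cradle between -0.005 and 0.005 m and z of trimmer_mid in the frame of cradle between 0.043 and 0.053 m and contact force between the fingers and trimmer below 0.2 N), for 0.2 s.
2. the latch is slid shut across it (value of joint latch below 0.006 m), for 0.2 s.
At the end, for the whole second after the job is handed in: The trimmer rests in both saddles, along the cradle within 0.1 rad, its axis within 5 mm of the seated line, its base within 17 mm of the end stop, head to the open end; it is at rest and the latch reads under 6 mm (angle between the z axis of trimmer and the x axis of cradle, either way round below 0.1 rad and x of trimmer in the frame of cradle between -0.083 and -0.062 m and x of trimmer_mid in the frame of cradle above -0.02 m and y of trimmer_mid in the frame of cradle between -0.005 and 0.005 m and z of trimmer_mid in the frame of cradle between 0.043 and 0.053 m and value of joint latch below 0.006 m and linear speed of trimmer below 0.02 m/s and angular speed of trimmer below 0.3 rad/s); the robot touches nothing.
It fails at once if the trimmer topples onto the ledge (angle between trimmer's own z axis and vertical above 0.8 rad and height (world z) of trimmer_mid below 0.034 m).
It fails at once if the trimmer is dropped or forced into the cradle (over 40 N) (contact force between trimmer and cradle above 40 N).
It fails at once if the bottle, combs, brush or tumbler is pushed more than 25 mm (distance of any of bottle, comb, brush, tumbler, spare_guard from where it was at the start of the episode above 0.025 m).
It also fails if it takes over 48 s, if anything falls off the work surface, if the arm or the gripper's body presses on something with over 40 N, if the wrist force passes 120 N, or if a joint passes its speed limit or range.

## Working session

There is one attempt and no reset: what is moved stays moved. The work goes in short steps, Python scripts to look and compute and a tool call to move; the robot and the scene stay as the last step left them, time stands still between calls to the robot, and variables do not carry over. Pictures are saved under pics/ and viewed, at most 10 in all, crops included, and the job is handed in when it is done.

Besides the shell and the picture viewer there is one more tool, called after "Emit:" as name(argument=value, ...) on one line, values as JSON. drive_tool: Moves the arm, as the interface text tells. Its arguments: {"type":"object","properties":{"series":{"type":"array"},"jaw":{"type":"number"},"grip_force":{"type":"number"}},"required":["series"]}

```bash
mkdir -p pics; ls
python3 - <<'E'
from workcell import env, viewer, order, models
import cv2, numpy as np
for c in ["scene","side"]:
    im=viewer.read_camera(c); cv2.imwrite(f"pics/{c}0.png",im[:,:,::-1])
    i=viewer.camera_info(c); print(c,np.round(i["intrinsics"],1).tolist(),np.round(i["R"],3).tolist(),np.round(i["t"],3).tolist())
    for l in ["trimmer","bottle","cradle","latch","tumbler","comb","brush","spare_guard"]:
        print(l,[(round(d["score"],2),np.round(d["location"]).tolist()) for d in models.silhouettes(l,c)][:4])
s=env.get_state(); print(s)
print(viewer.camera_info("wrist"))
E
```

```text
pics
scene [[511.0, 0.0, 328.7], [0.0, 511.0, 200.6], [0.0, 0.0, 1.0]] [[-0.71, 0.704, -0.01], [0.429, 0.421, -0.8], [-0.559, -0.572, -0.601]] [0.398, -0.156, 1.631]
trimmer [(0.76, [312.0, 172.0])]
bottle [(0.89, [261.0, 207.0])]
cradle [(0.59, [469.0, 228.0]), (0.57, [396.0, 246.0])]
latch [(0.65, [485.0, 216.0]), (0.59, [401.0, 255.0]), (0.16, [313.0, 168.0])]
tumbler [(0.8, [251.0, 261.0])]
comb [(0.85, [293.0, 259.0])]
brush [(0.54, [321.0, 212.0])]
spare_guard [(0.38, [395.0, 248.0]), (0.33, [250.0, 263.0])]
side [[472.2, 0.0, 325.8], [0.0, 472.2, 211.0], [0.0, 0.0, 1.0]] [[-0.995, -0.1, 0.02], [-0.084, 0.692, -0.717], [0.058, -0.714, -0.697]] [0.56, 0.092, 0.986]
trimmer [(0.55, [373.0, 161.0])]
bottle [(0.95, [300.0, 164.0])]
cradle [(0.75, [348.0, 296.0]), (0.69, [458.0, 346.0]), (0.53, [375.0, 162.0])]
latch [(0.78, [308.0, 300.0]), (0.65, [462.0, 342.0])]
tumbler [(0.62, [216.0, 204.0])]
comb [(0.71, [264.0, 227.0])]
brush [(0.88, [339.0, 207.0])]
spare_guard [(0.62, [381.0, 213.0])]
{'clock': 0.9, 'joint_pos': array([-1.38559642e+00,  3.13140215e-01,  4.60971426e-02,  1.3
[... 437 characters left out ...]
ist_force': array([ 0.39464724,  0.17292912, -0.08688952]), 'ft_torque': array([ 0.04075536, -0.0350094 ,  0.05019913]), 'grip_force': 0.0, 'finger_gap': 0.08557081654998129}
{'intrinsics': array([[291.37336848,   0.        , 319.38115207],
       [  0.        , 291.37336848, 194.18036417],
       [  0.        ,   0.        ,   1.        ]]), 'T_tool_cam': array([[ 7.44889460e-04, -9.64853231e-01, -2.62788294e-01,
         6.69292919e-02],
       [ 9.99999675e-01,  6.37837072e-04,  4.92678179e-04,
         1.31874931e-04],
       [-3.07746017e-04, -2.62788576e-01,  9.64853393e-01,
        -1.31610986e-01],
       [ 0.00000000e+00,  0.00000000e+00,  0.00000000e+00,
         1.00000000e+00]])}
```

View pics/scene0.png

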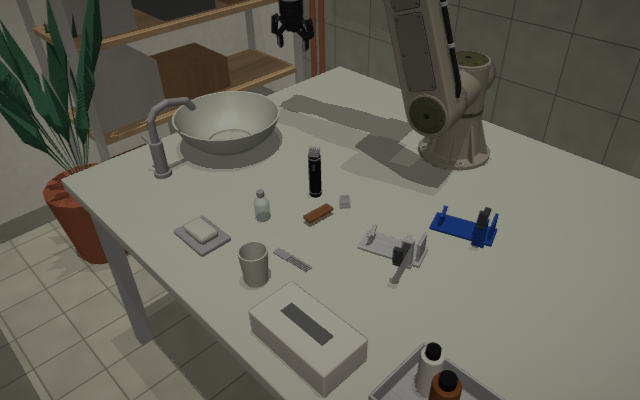

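View pics/side0.png

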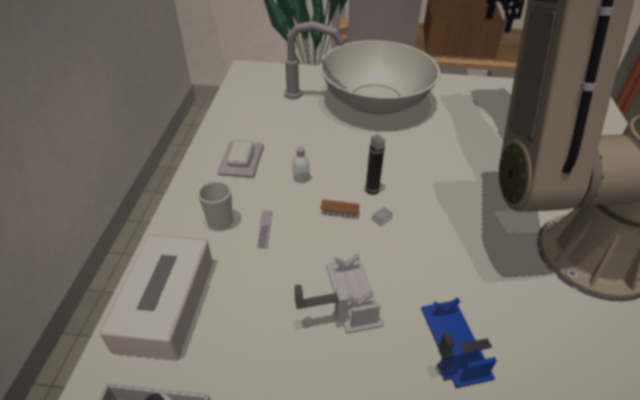

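Scene: the trimmer is black at (315,172) and the bottle is at (261,207). The cradle candidates are the aluminium one at (393,246) and the blue one at (465,228). In the side view these are (352,292) for grey and (458,342) for blue. Grey fits "aluminium", and blue is the look-alike. Next I'll fit the poses and confirm with a crop.

```bash
cat > h.py <<'E'
from workcell import env, viewer, order, models
import cv2, numpy as np
from scipy.optimize import minimize
from scipy.spatial.transform import Rotation as Ro
def cam(c, s=None):
    i=viewer.camera_info(c); K=np.array(i["intrinsics"])
    if "R" in i: return K,np.array(i["R"]),np.array(i["t"])
    s=s or env.get_state(); w,x,y,z=s["orientation"]; T=np.eye(4); T[:3,:3]=Ro.from_quat([x,y,z,w]).as_matrix(); T[:3,3]=s["tcp_pos"]
    C=np.linalg.inv(T@np.array(i["T_tool_cam"])); return K,C[:3,:3],C[:3,3]
def proj(P,c): K,R,t=c; q=(np.asarray(P)@R.T+t)@K.T; return q[:,:2]/q[:,2:]
def ray(px,c,z):
    K,R,t=c; d=R.T@np.linalg.inv(K)@np.array([px[0],px[1],1.]); o=-R.T@t
    return o+d*(z-o[2])/d[2]
def box(x0,x1,y0,y1,z0,z1): return np.array([[x,y,z] for x in(x0,x1) for y in(y0,y1) for z in(z0,z1)])/1000
def cyl(r,z0,z1): a=np.linspace(0,2*np.pi,24); return np.array([[r*np.cos(t),r*np.sin(t),z] for z in(z0,z1) for t in a])/1000
def saddle(x): return [np.array([[X,s*y,z] for X in(x-5,x+5) for y,z in((21,45),(24,42),(21,8),(0,8),(0,24))])/1000 for s in(1,-1)]
CR=[box(-92,68,-35,35,0,8),box(-87,-79,-25,25,0,62),box(-73,-47,30,46,0,80)]+saddle(-45)+saddle(45)
def latch(v): v*=1000; return [box(-68,-52,-22+v,63+v,68,74),box(-70,-50,51+v,63+v,74,114)]
TR=[cyl(17,0,130),box(-10,10,-13,13,130,152)]
def render(parts,c):
    m=np.zeros((400,640),np.uint8)
    for p in parts: cv2.fillConvexPoly(m,cv2.convexHull(np.round(proj(p,c)*16).astype(np.int32)),1,shift=4)
    return m>0
def place(parts,x,y,a):
    R=Ro.from_euler("z",a).as_matrix(); return [p@R.T+[x,y,0] for p in parts]
def iou(a,b): return (a&b).sum()/max(1,(a|b).sum())
def fit(cost,x0,step):
    S=np.vstack([x0,np.array(x0)+np.diag(step)])
    return minimize(cost,x0,method="Nelder-Mead",options=dict(initial_simplex=S,xatol=1e-4,fatol=1e-4,maxiter=400))
E
cat > a.py <<'E'
from h import *
M={};C={}
for c in("scene","side"):
    im=viewer.read_camera(c); C[c]=cam(c)
    for l in("trimmer","cradle","latch","bottle","comb","brush","tumbler","spare_guard"): M[l,c]=models.silhouettes(l,c)
    for l in("bottle","comb","brush","tumbler","spare_guard"): print(c,l,[(round(d["score"],2),ray(d["location"],C[c],.04 if l in("bottle","tumbler") else .01).round(3)[:2]) for d in M[l,c][:2]])
tg={"scene":(315,172),"side":(374,165),"cscene":(393,246),"cside":(352,296),"lscene":(400,255),"lside":(320,300)}
pick=lambda l,c,t: min(M[l,c],key=lambda d:np.hypot(*(np.array(d["location"])-t)))["region"]
tm={c:pick("trimmer",c,tg[c]) for c in C}; cm={c:pick("cradle",c,tg["c"+c]) for c in C}; lm={c:pick("latch",c,tg["l"+c]) for c in C}
for c in C: print(c,tm[c].sum(),cm[c].sum(),lm[c].sum(),(cm[c]&lm[c]).sum())
p0=ray((315,194),C["scene"],0)
for cs in(["scene"],["side"],["scene","side"]):
    r=fit(lambda p:-sum(iou(render(place(TR,p[0],p[1],0),C[c]),tm[c]) for c in cs),[*p0[:2]],[.02,.02]); print("trimmer",cs,r.x.round(4),r.fun)
q0=ray((393,250),C["scene"],0.01); best=None
for a in(-1.2,-1.57,-1.9,-2.2,-.9):
    r=fit(lambda p:-sum(iou(render(place(CR+latch(p[3]),*p[:3]),C[c]),cm[c]|lm[c]) for c in C),[*q0[:2],a,.05],[.02,.02,.2,-.02])
    print(r.x.round(4),round(r.fun,3))
    if best is None or r.fun<best.fun: best=r
np.save("cr.npy",best.x)
S=viewer.read_camera("scene"); D=viewer.read_camera("side")
out=[]
for im,c,(u,v) in((S,"scene",(395,250)),(D,"side",(345,290))):
    im=np.ascontiguousarray(im[:,:,::-1]); big=cv2.resize(im[v-60:v+60,u-65:u+65],None,fx=3,fy=3,interpolation=cv2.INTER_CUBIC)
    b2=big.copy()
    for p in place(CR+latch(best.x[3]),*best.x[:3]): cv2.polylines(b2,[np.round((cv2.convexHull(proj(p,C[c]).astype(np.float32))-[u-65,v-60]+.5)*3).astype(np.int32)],True,(0,255,0),1)
    out.append(np.hstack([big,b2]))
cv2.imwrite("pics/crop1.png",cv2.resize(np.vstack(out),(650,600)))
E
python3 a.py
```

```text
scene bottle [(0.82, array([ 0.637, -0.171])), (0.27, array([ 0.423, -0.197]))]
scene comb [(0.71, array([0.701, 0.02 ]))]
scene brush [(0.61, array([ 0.524, -0.076])), (0.55, array([0.697, 0.012]))]
scene tumbler [(0.92, array([ 0.787, -0.014]))]
scene spare_guard [(0.66, array([ 0.445, -0.059]))]
side bottle [(0.64, array([ 0.639, -0.169]))]
side comb [(0.57, array([0.691, 0.016])), (0.19, array([ 0.448, -0.057]))]
side brush [(0.96, array([ 0.536, -0.072]))]
side tumbler [(0.83, array([ 0.807, -0.027]))]
side spare_guard [(0.79, array([ 0.445, -0.06 ])), (0.56, array([0.502, 0.174]))]Traceback (most recent call last):
  File "a.py", line 9, in <module>
    tm={c:pick("trimmer",c,tg[c]) for c in C}; cm={c:pick("cradle",c,tg["c"+c]) for c in C}; lm={c:pick("latch",c,tg["l"+c]) for c in C}
          ~~~~^^^^^^^^^^^^^^^^^^^
  File "a.py", line 8, in <lambda>
    pick=lambda l,c,t: min(M[l,c],key=lambda d:np.hypot(*(np.array(d["location"])-t)))["region"]
                       ~~~^^^^^^^^^^^^^^^^^^^^^^^^^^^^^^^^^^^^^^^^^^^^^^^^^^^^^^^^^^^^
ValueError: min() iterable argument is empty
```

```bash
python3 - <<'E'
s=open('a.py').read()
s=s.replace('''M[l,c]=models.silhouettes(l,c)
''','''M[l,c]=[]
    for l in("trimmer","cradle","latch"):
        for k in range(4):
            t=tg[{"trimmer":"","cradle":"c","latch":"l"}[l]+c]
            M[l,c]=[d for d in models.silhouettes(l,c) if np.hypot(*(np.array(d["location"])-t))<25]
            if M[l,c]: break
            viewer.read_camera(c)
''')
s=s.replace('''    for l in("bottle","comb","brush","tumbler","spare_guard"): print''','''    if 0: print''')
l=[x for x in s.split('\n')]
t=[x for x in l if x.startswith('tg=')][0]; l.remove(t); l.insert(1,t)
open('a.py','w').write('\n'.join(l))
E
python3 a.py
```

```text
scene 614 1716 263 263
side 855 3292 527 503
trimmer ['scene'] [ 0.4675 -0.1504] -0.9150521609538003
trimmer ['side'] [ 0.4698 -0.1518] -0.8895966029723992
trimmer ['scene', 'side'] [ 0.4692 -0.1487] -1.796037762612492
[ 0.4998  0.1447 -1.2259  0.0186] -1.703
[ 0.4994  0.1444 -1.2461  0.0548] -1.855
[ 0.4998  0.1448 -1.2506  0.0373] -1.756
[ 0.4993  0.1445 -1.2508  0.0551] -1.855
[ 0.4988  0.1444 -1.2346  0.0566] -1.857
```

View pics/crop1.png

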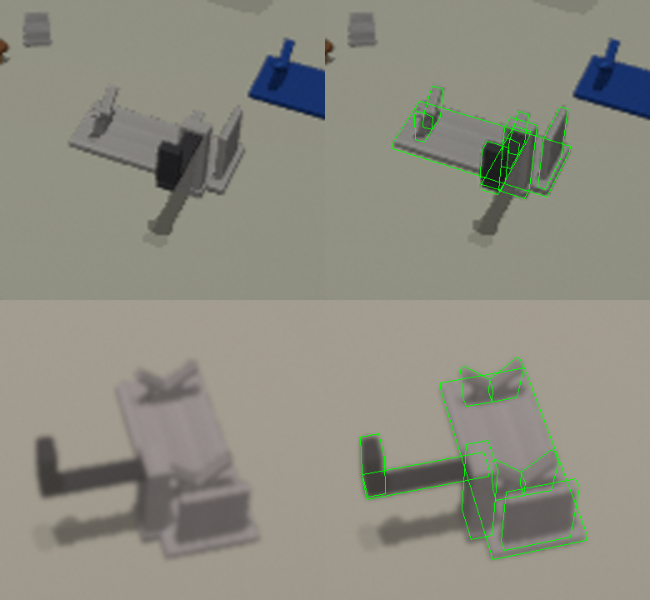

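The crop confirms it: the aluminium cradle (left crop about (150,140), side (190,450)) matches the model overlay, with end stop, two V saddles and dark latch open. The blue one is the look-alike. The cradle is at about (0.499, 0.144), yaw -1.243, latch 0.056. The trimmer is at (0.469, -0.150).

Plan: grasp with the tool tilted 27° below horizontal, lowering over the trimmer. Then pitch it into the cradle with the gripper leaning away from the latch.

```bash
cat >> h.py <<'E'
TH=np.radians(27)
def Rs(s): w,x,y,z=s["orientation"]; return Ro.from_quat([x,y,z,w])
def grasp_pose(gx,gy,gz,az=None):
    az=np.arctan2(gy,gx) if az is None else az; u=np.array([np.cos(az),np.sin(az),0]); Z=np.array([0,0,1.])
    d=np.cos(TH)*u-np.sin(TH)*Z; y=np.cross(Z,u); x=np.cross(y,d)
    return np.array([gx,gy,gz])+.008*d, Ro.from_matrix(np.c_[x,y,d])
def place_pose(cr,gx,gz,dy=0,th=TH,back=.008):
    cx=np.array([np.cos(cr[2]),np.sin(cr[2]),0]); cy=np.array([-cx[1],cx[0],0]); Z=np.array([0,0,1.])
    d=-np.cos(th)*Z-np.sin(th)*cx; x=-np.cos(th)*cx+np.sin(th)*Z; y=np.cross(d,x)
    return np.array([cr[0],cr[1],0])+cx*gx+cy*dy+Z*gz+back*d, Ro.from_matrix(np.c_[x,y,d])
def plan(targets,p=None,R=None,mm=30.,deg=7.5):
    s=env.get_state(); p=s["tcp_pos"].copy() if p is None else p; R=Rs(s) if R is None else R; rows=[]
    for P,Q in targets:
        n=int(np.ceil(max(np.linalg.norm(P-p)/(mm/1e3),np.degrees((R.inv()*Q).magnitude())/deg,1)))
        for k in range(n,0,-1):
            a=np.round(R.inv().apply(P-p)/k/.12,3); b=np.round((R.inv()*Q).as_rotvec()/k/np.pi,3)
            p=p+R.apply(a*.12); R=R*Ro.from_rotvec(b*np.pi); rows.append([float(v) for v in (*a,*b)])
    print(len(rows)); print(str(rows).replace(" ","")); return rows
def st(): s=env.get_state(); print({k:np.round(s[k],3).tolist() for k in("clock","joint_pos","tcp_pos","orientation","wrist_force","finger_gap","grip_force")})
E
python3 - <<'E'
from h import *
st(); plan([grasp_pose(.469,-.150,.23)])
E
```

```text
{'clock': 2.4, 'joint_pos': [-1.386, 0.313, 0.046, 1.304, 0.0, 1.431], 'tcp_pos': [0.183, -0.545, 0.242], 'orientation': [0.0, 0.987, 0.162, 0.0], 'wrist_force': [0.301, 0.201, 0.698], 'finger_gap': 0.086, 'grip_force': 0.0}
20
[[0.168,-0.116,0.007,-0.021,-0.007,-0.035],[0.179,-0.097,-0.004,-0.021,-0.007,-0.035],[0.189,-0.076,-0.014,-0.021,-0.007,-0.035],[0.196,-0.054,-0.023,-0.021,-0.007,-0.035],[0.2,-0.031,-0.03,-0.021,-0.007,-0.035],[0.201,-0.006,-0.035,-0.021,-0.007,-0.035],[0.199,0.018,-0.039,-0.021,-0.007,-0.035],[0.195,0.043,-0.042,-0.021,-0.007,-0.035],[0.188,0.066,-0.042,-0.021,-0.007,-0.035],[0.179,0.089,-0.041,-0.021,-0.007,-0.035],[0.167,0.111,-0.038,-0.021,-0.007,-0.035],[0.153,0.131,-0.034,-0.021,-0.007,-0.035],[0.137,0.149,-0.028,-0.021,-0.008,-0.035],[0.119,0.165,-0.021,-0.022,-0.007,-0.035],[0.099,0.178,-0.011,-0.021,-0.008,-0.035],[0.079,0.188,-0.001,-0.021,-0.008,-0.034],[0.059,0.195,0.009,-0.022,-0.007,-0.035],[0.037,0.2,0.022,-0.021,-0.008,-0.034],[0.017,0.2,0.035,-0.022,-0.007,-0.035],[-0.005,0.199,0.048,-0.022,-0.008,-0.034]]
```

Emit:
drive_tool(series=[[[0.168,-0.116,0.007,-0.021,-0.007,-0.035],[0.179,-0.097,-0.004,-0.021,-0.007,-0.035],[0.189,-0.076,-0.014,-0.021,-0.007,-0.035],[0.196,-0.054,-0.023,-0.021,-0.007,-0.035],[0.2,-0.031,-0.03,-0.021,-0.007,-0.035],[0.201,-0.006,-0.035,-0.021,-0.007,-0.035],[0.199,0.018,-0.039,-0.021,-0.007,-0.035],[0.195,0.043,-0.042,-0.021,-0.007,-0.035],[0.188,0.066,-0.042,-0.021,-0.007,-0.035],[0.179,0.089,-0.041,-0.021,-0.007,-0.035],[0.167,0.111,-0.038,-0.021,-0.007,-0.035],[0.153,0.131,-0.034,-0.021,-0.007,-0.035],[0.137,0.149,-0.028,-0.021,-0.008,-0.035],[0.119,0.165,-0.021,-0.022,-0.007,-0.035],[0.099,0.178,-0.011,-0.021,-0.008,-0.035],[0.079,0.188,-0.001,-0.021,-0.008,-0.034],[0.059,0.195,0.009,-0.022,-0.007,-0.035],[0.037,0.2,0.022,-0.021,-0.008,-0.034],[0.017,0.2,0.035,-0.022,-0.007,-0.035],[-0.005,0.199,0.048,-0.022,-0.008,-0.034]]], jaw=1, grip_force=50)

```text
clock: 4.9
tcp_pos: [0.5052, -0.167, 0.2913]
orientation: [0.484, 0.138, 0.862, -0.065]
wrist_force: [-0.2, -0.3, -0.5]
finger_gap: 0.0854
grip_force: 0.0
```

Run:
```python
from h import *
st(); print(grasp_pose(.469,-.150,.23)[0], Rs(env.get_state()).as_matrix().round(2).tolist())
s=env.get_state(); im=viewer.read_camera("wrist"); c=cam("wrist",s); b=np.ascontiguousarray(im[:,:,::-1])
for p in place(TR,.469,-.150,0): cv2.polylines(b,[np.round(cv2.convexHull(proj(p,c).astype(np.float32))).astype(np.int32)],True,(0,255,0),1)
cv2.imwrite("pics/w1.png",b)
```

```text
{'clock': 4.9, 'joint_pos': [-0.626, -0.421, -1.027, -0.031, 0.283, -0.154], 'tcp_pos': [0.505, -0.167, 0.291], 'orientation': [0.484, 0.138, 0.862, -0.065], 'wrist_force': [-0.182, -0.328, -0.453], 'finger_gap': 0.085, 'grip_force': 0.0}
[ 0.47578927 -0.15217141  0.22636808] [[-0.49, 0.3, 0.82], [0.17, 0.95, -0.25], [-0.85, 0.02, -0.52]]
```

View pics/w1.png

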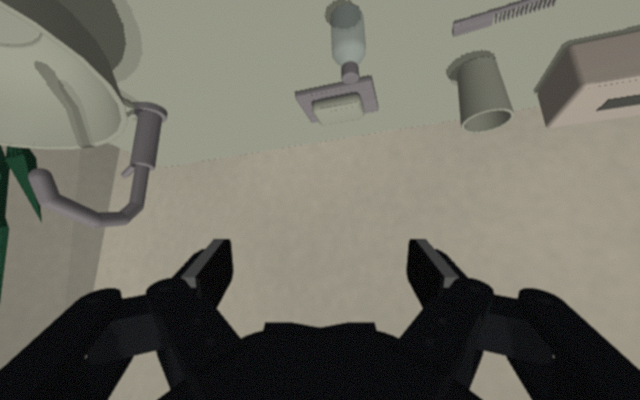

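The wrist view shows no trimmer; the arm stopped at J3's fold limit, because a radial approach is too close. I'll approach sideways instead, with the tool pointing to the robot's right, which keeps the wrist farther out.

Run:
```python
from h import *
plan([grasp_pose(.469,-.150,.26,-1.5)])
```

```text
10
[[0.041,-0.002,-0.011,0.034,-0.003,0.018],[0.041,-0.006,-0.011,0.034,-0.002,0.018],[0.041,-0.009,-0.011,0.033,-0.003,0.018],[0.04,-0.013,-0.01,0.034,-0.002,0.018],[0.039,-0.016,-0.009,0.033,-0.002,0.018],[0.038,-0.019,-0.007,0.034,-0.003,0.018],[0.037,-0.022,-0.006,0.033,-0.002,0.018],[0.035,-0.024,-0.003,0.034,-0.003,0.018],[0.034,-0.027,-0.001,0.033,-0.002,0.019],[0.032,-0.028,0.002,0.034,-0.003,0.018]]
```

Emit:
drive_tool(series=[[[0.041,-0.002,-0.011,0.034,-0.003,0.018],[0.041,-0.006,-0.011,0.034,-0.002,0.018],[0.041,-0.009,-0.011,0.033,-0.003,0.018],[0.04,-0.013,-0.01,0.034,-0.002,0.018],[0.039,-0.016,-0.009,0.033,-0.002,0.018],[0.038,-0.019,-0.007,0.034,-0.003,0.018],[0.037,-0.022,-0.006,0.033,-0.002,0.018],[0.035,-0.024,-0.003,0.034,-0.003,0.018],[0.034,-0.027,-0.001,0.033,-0.002,0.019],[0.032,-0.028,0.002,0.034,-0.003,0.018],[0,0,0,0,0,0]]])

```text
clock: 6.32
tcp_pos: [0.4732, -0.1591, 0.2617]
orientation: [0.374, 0.582, 0.626, -0.36]
wrist_force: [-0.2, -0.3, 0.3]
finger_gap: 0.0855
grip_force: 0.0
```

Run:
```python
from h import *
st(); P,Q=grasp_pose(.469,-.150,.26,-1.5); print(P, np.degrees((Q.inv()*Rs(env.get_state())).magnitude()))
plan([(P,Q),grasp_pose(.469,-.150,.19,-1.5)])
```

```text
{'clock': 6.325, 'joint_pos': [0.037, 0.194, -0.465, 0.878, -1.092, 1.515], 'tcp_pos': [0.473, -0.159, 0.262], 'orientation': [0.374, 0.582, 0.626, -0.36], 'wrist_force': [-0.222, -0.345, 0.268], 'finger_gap': 0.086, 'grip_force': 0.0}
[ 0.46950422 -0.1571102   0.25636808] 1.0953109296658385
4
[[0.048,-0.029,0.004,-0.004,-0.002,0.003],[0.173,0.0,0.089,-0.0,-0.0,0.0],[0.173,0.001,0.088,-0.0,-0.0,0.0],[0.173,0.0,0.089,-0.0,-0.0,0.0]]
```

Emit:
drive_tool(series=[[[0.048,-0.029,0.004,-0.004,-0.002,0.003],[0.173,0,0.089,0,0,0],[0.173,0,0.088,0,0,0],[0.173,0,0.089,0,0,0],[0,0,0,0,0,0]]])

```text
clock: 6.95
tcp_pos: [0.4673, -0.1574, 0.1872]
orientation: [0.383, 0.582, 0.624, -0.355]
wrist_force: [-0.7, -1.0, 1.0]
finger_gap: 0.0855
grip_force: 0.0
```

Run:
```python
from h import *
st(); P,Q=grasp_pose(.469,-.150,.19,-1.5); print(P, np.degrees((Q.inv()*Rs(env.get_state())).magnitude()))
s=env.get_state(); im=viewer.read_camera("wrist"); c=cam("wrist",s); b=np.ascontiguousarray(im[:,:,::-1])
for p in place(TR,.469,-.150,0): cv2.polylines(b,[np.round(cv2.convexHull(proj(p,c).astype(np.float32))).astype(np.int32)],True,(0,255,0),1)
cv2.imwrite("pics/w2.png",b)
plan([grasp_pose(.469,-.150,.077,-1.5)],mm=20)
```

```text
{'clock': 6.95, 'joint_pos': [0.043, 0.265, -0.596, 0.653, -1.097, 1.51], 'tcp_pos': [0.467, -0.157, 0.187], 'orientation': [0.383, 0.582, 0.624, -0.355], 'wrist_force': [-0.673, -0.957, 0.984], 'finger_gap': 0.086, 'grip_force': 0.0}
[ 0.46950422 -0.1571102   0.18636808] 0.17126539369531674
6
[[0.142,0.001,0.072,0.0,-0.0,-0.0],[0.142,0.002,0.072,0.0,-0.0,-0.0],[0.142,0.001,0.073,0.0,-0.0,-0.0],[0.143,0.002,0.072,0.0,-0.0,-0.0],[0.142,0.001,0.073,0.0,-0.0,-0.001],[0.143,0.002,0.072,0.0,-0.0,-0.0]]
```

View pics/w2.png

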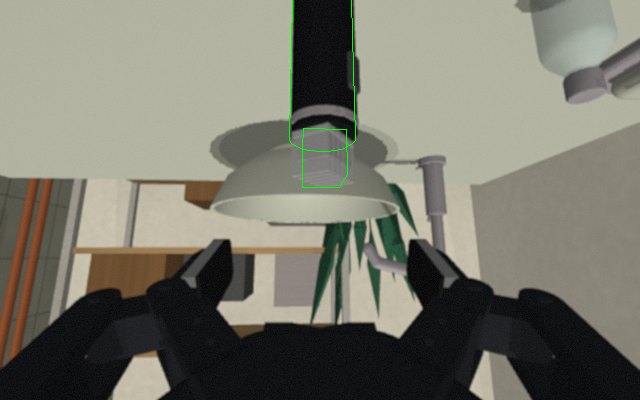

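The trimmer is at columns 290-356 in the wrist view. The overlay matches it within about 2 px, and it is centred between the fingers. Descending.

Emit:
drive_tool(series=[[[0.142,0.001,0.072,0,0,0],[0.142,0.002,0.072,0,0,0],[0.142,0.001,0.073,0,0,0],[0.143,0.002,0.072,0,0,0],[0.142,0.001,0.073,0,0,0],[0.143,0.002,0.072,0,0,0],[0,0,0,0,0,0]]])

```text
clock: 7.88
tcp_pos: [0.4702, -0.1569, 0.0733]
orientation: [0.383, 0.582, 0.623, -0.355]
wrist_force: [0.6, -0.2, 0.7]
finger_gap: 0.0852
grip_force: 0.0
```

Emit:
drive_tool(series=[[[0,0,0,0,0,0],[0,0,0,0,0,0],[0,0,0,0,0,0],[0,0,0,0,0,0],[0,0,0,0,0,0],[0,0,0,0,0,0],[0,0,0,0,0,0],[0,0,0,0,0,0]]], jaw=-1, grip_force=50)

```text
clock: 8.88
tcp_pos: [0.4703, -0.1569, 0.0737]
orientation: [0.383, 0.582, 0.623, -0.355]
wrist_force: [-1.2, 1.7, 6.7]
finger_gap: 0.0329
grip_force: 49.3
```

Run:
```python
from h import *
st(); s=env.get_state(); print(grasp_pose(.469,-.150,.077,-1.5)[0]); R=Rs(s)
# lift straight
plan([(s["tcp_pos"]+[0,0,.10],R)],mm=20)
```

```text
{'clock': 8.875, 'joint_pos': [0.044, 0.463, -0.691, 0.363, -1.099, 1.515], 'tcp_pos': [0.47, -0.157, 0.074], 'orientation': [0.383, 0.582, 0.623, -0.355], 'wrist_force': [-1.243, 1.655, 6.694], 'finger_gap': 0.033, 'grip_force': 49.322}
[ 0.46950422 -0.1571102   0.07336808]
5
[[-0.149,0.001,-0.076,0.0,0.0,0.0],[-0.148,0.001,-0.075,0.0,0.0,0.0],[-0.149,0.0,-0.076,0.0,0.0,0.0],[-0.148,0.001,-0.075,0.0,0.0,0.0],[-0.149,0.0,-0.076,0.0,0.0,0.0]]
```

Emit:
drive_tool(series=[[[-0.149,0.001,-0.076,0,0,0],[-0.148,0.001,-0.075,0,0,0],[-0.149,0,-0.076,0,0,0],[-0.148,0.001,-0.075,0,0,0],[-0.149,0,-0.076,0,0,0],[0,0,0,0,0,0]]])

```text
clock: 9.62
tcp_pos: [0.4706, -0.1568, 0.1734]
orientation: [0.383, 0.583, 0.623, -0.354]
wrist_force: [0.5, 0.7, -2.5]
finger_gap: 0.0323
grip_force: 50.0
```

Run:
```python
from h import *
st(); s=env.get_state(); R=Rs(s)
cr=np.array([.4992,.1444,-1.243])
# trimmer upright in the hand: TCP->base
P,Q=place_pose(cr,.004,.048+.13); print(P,Q.as_matrix().round(2).tolist())
mid=((s["tcp_pos"]+P)/2+[0,0,.03], (R*Ro.from_rotvec((R.inv()*Q).as_rotvec()/2)))
plan([mid,(P,Q)])
```

```text
{'clock': 9.625, 'joint_pos': [0.044, 0.29, -0.604, 0.621, -1.096, 1.514], 'tcp_pos': [0.471, -0.157, 0.173], 'orientation': [0.383, 0.583, 0.623, -0.354], 'wrist_force': [0.533, 0.663, -2.47], 'finger_gap': 0.032, 'grip_force': 50.036}
[0.4993185  0.14405152 0.17087195] [[-0.29, 0.95, -0.15], [0.84, 0.32, 0.43], [0.45, -0.0, -0.89]]
14
[[0.051,0.03,-0.173,-0.002,0.035,-0.006],[0.069,0.032,-0.167,-0.002,0.036,-0.006],[0.086,0.034,-0.158,-0.002,0.035,-0.006],[0.103,0.037,-0.147,-0.002,0.036,-0.006],[0.118,0.04,-0.134,-0.002,0.035,-0.006],[0.131,0.043,-0.121,-0.001,0.036,-0.007],[0.142,0.047,-0.105,-0.002,0.035,-0.006],[0.175,0.054,-0.02,-0.002,0.036,-0.006],[0.175,0.057,-0.0,-0.002,0.035,-0.006],[0.172,0.06,0.019,-0.002,0.036,-0.006],[0.168,0.063,0.039,-0.002,0.035,-0.006],[0.162,0.066,0.057,-0.001,0.036,-0.007],[0.152,0.069,0.076,-0.002,0.035,-0.006],[0.142,0.071,0.092,-0.001,0.036,-0.007]]
```

Emit:
drive_tool(series=[[[0.051,0.03,-0.173,-0.002,0.035,-0.006],[0.069,0.032,-0.167,-0.002,0.036,-0.006],[0.086,0.034,-0.158,-0.002,0.035,-0.006],[0.103,0.037,-0.147,-0.002,0.036,-0.006],[0.118,0.04,-0.134,-0.002,0.035,-0.006],[0.131,0.043,-0.121,-0.001,0.036,-0.007],[0.142,0.047,-0.105,-0.002,0.035,-0.006],[0.175,0.054,-0.02,-0.002,0.036,-0.006],[0.175,0.057,0,-0.002,0.035,-0.006],[0.172,0.06,0.019,-0.002,0.036,-0.006],[0.168,0.063,0.039,-0.002,0.035,-0.006],[0.162,0.066,0.057,-0.001,0.036,-0.007],[0.152,0.069,0.076,-0.002,0.035,-0.006],[0.142,0.071,0.092,-0.001,0.036,-0.007],[0,0,0,0,0,0],[0,0,0,0,0,0]]])

```text
clock: 11.62
tcp_pos: [0.4985, 0.1434, 0.1691]
orientation: [-0.191, 0.566, 0.791, 0.134]
wrist_force: [0.3, 0.3, -1.7]
finger_gap: 0.0326
grip_force: 50.0
```

```bash
cat > v.py <<'E'
from h import *
import sys
st(); s=env.get_state(); R=Rs(s); cr=np.array([.4992,.1444,-1.243]); v=.056
# trimmer in hand: base at GP - .077*axis, from tool frame (axis = -cosTH x - sinTH z)
ax=R.apply([-np.cos(TH),0,-np.sin(TH)]); gp=s["tcp_pos"]-.008*R.apply([0,0,1]); base=gp-.077*ax
Rc=Ro.from_euler("z",cr[2]); print("axis in cradle",Rc.inv().apply(ax).round(3),"base",(Rc.inv().apply(base-[cr[0],cr[1],0])*1e3).round(1))
B=np.c_[np.cross([0,0,1.],ax),np.cross(ax,np.cross([0,0,1.],ax)),ax]
outs=[]
for c,(u,w) in(("wrist",None),("side",(345,270))) if len(sys.argv)>2 else (("wrist",None),):
    im=np.ascontiguousarray(viewer.read_camera(c)[:,:,::-1]); C=cam(c,s)
    for p,col in [(q,(0,255,0)) for q in place(CR+latch(v),*cr)]+[(q@B.T+base,(0,0,255)) for q in TR]:
        cv2.polylines(im,[np.round(cv2.convexHull(proj(p,C).astype(np.float32))).astype(np.int32)],True,col,1)
    cv2.imwrite(f"pics/{sys.argv[1]}_{c}.png",im)
E
python3 v.py p1
```

```text
{'clock': 11.625, 'joint_pos': [-0.112, 0.361, -0.156, 1.271, 0.42, 1.085], 'tcp_pos': [0.498, 0.143, 0.169], 'orientation': [-0.191, 0.566, 0.791, 0.134], 'wrist_force': [0.255, 0.346, -1.736], 'finger_gap': 0.033, 'grip_force': 50.007}
axis in cradle [1.    0.001 0.001] base [-72.7  -1.1 176.1]Traceback (most recent call last):
  File "v.py", line 9, in <module>
    for c,(u,w) in(("wrist",None),("side",(345,270))) if len(sys.argv)>2 else (("wrist",None),):
          ^^^^^
TypeError: cannot unpack non-iterable NoneType object
```

```bash
sed -i 's/^for c,(u,w).*/for c in sys.argv[2:]:/' v.py; python3 v.py p1 wrist side
```

```text
{'clock': 11.625, 'joint_pos': [-0.112, 0.361, -0.156, 1.271, 0.42, 1.085], 'tcp_pos': [0.498, 0.143, 0.169], 'orientation': [-0.191, 0.566, 0.791, 0.134], 'wrist_force': [0.255, 0.346, -1.736], 'finger_gap': 0.033, 'grip_force': 50.007}
axis in cradle [1.    0.001 0.001] base [-72.7  -1.1 176.1]
```

View pics/p1_wrist.png

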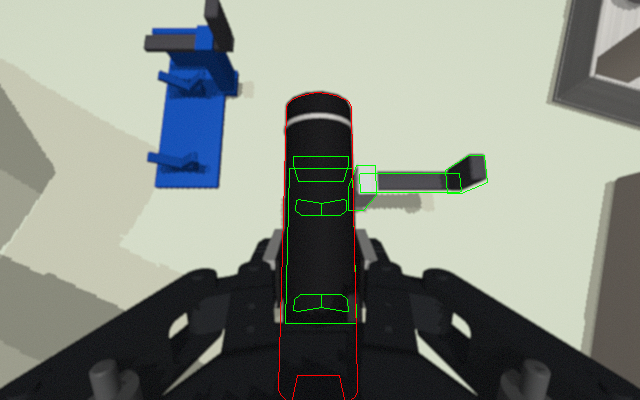

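Wrist view: the trimmer base at (319,100), the latch bar and the tab at (475,170) all line up with the overlay within 1-2 px. Lowering.

Run:
```python
from h import *
cr=np.array([.4992,.1444,-1.243])
plan([place_pose(cr,.005,.060)],mm=20); P,Q=place_pose(cr,.005,.060); plan([place_pose(cr,.005,.049)],p=P,R=Q,mm=2)
```

```text
6
[[-0.075,0.001,0.145,-0.0,0.0,0.0],[-0.075,0.002,0.144,-0.0,0.0,0.0],[-0.075,0.001,0.145,-0.0,0.0,0.0],[-0.075,0.002,0.144,-0.0,0.0,0.0],[-0.074,0.001,0.145,-0.0,0.0,0.0],[-0.075,0.002,0.144,-0.001,0.0,0.0]]
6
[[-0.007,0.0,0.014,0.0,0.0,0.0],[-0.007,-0.0,0.014,0.0,0.0,0.0],[-0.007,-0.0,0.013,0.0,0.0,0.0],[-0.007,-0.0,0.014,0.0,0.0,0.0],[-0.007,-0.0,0.013,0.0,0.0,0.0],[-0.007,-0.0,0.014,0.0,0.0,0.0]]
```

Emit:
drive_tool(series=[[[-0.075,0.001,0.145,0,0,0],[-0.075,0.002,0.144,0,0,0],[-0.075,0.001,0.145,0,0,0],[-0.075,0.002,0.144,0,0,0],[-0.074,0.001,0.145,0,0,0],[-0.075,0.002,0.144,0,0,0],[0,0,0,0,0,0]]])

```text
clock: 12.6
tcp_pos: [0.4987, 0.1435, 0.0522]
orientation: [-0.191, 0.566, 0.791, 0.134]
wrist_force: [-1.4, -0.3, -1.4]
finger_gap: 0.0328
grip_force: 50.0
```

Emit:
drive_tool(series=[[[-0.007,0,0.014,0,0,0],[-0.007,0,0.014,0,0,0],[-0.007,0,0.014,0,0,0],[-0.007,0,0.014,0,0,0],[0,0,0,0,0,0]]])

```text
clock: 13.22
tcp_pos: [0.4995, 0.1435, 0.0451]
orientation: [-0.191, 0.566, 0.791, 0.135]
wrist_force: [-0.1, 0.1, -2.9]
finger_gap: 0.0326
grip_force: 50.0
```

```bash
python3 v.py p2 side
python3 - <<'E'
import cv2
im=cv2.imread('pics/p2_side.png'); cv2.imwrite('pics/p2c.png',cv2.resize(im[200:360,240:450],None,fx=3,fy=3,interpolation=cv2.INTER_CUBIC))
E
```

```text
{'clock': 13.225, 'joint_pos': [-0.112, 0.482, -0.31, 0.995, 0.422, 1.083], 'tcp_pos': [0.5, 0.143, 0.045], 'orientation': [-0.191, 0.566, 0.791, 0.135], 'wrist_force': [-0.101, 0.109, -2.947], 'finger_gap': 0.033, 'grip_force': 50.035}
axis in cradle [ 1.     0.001 -0.001] base [-72.4  -0.1  52.3]
```

Emit:
drive_tool(series=[[[-0.004,0,0.007,0,0,0],[-0.004,0,0.007,0,0,0],[0,0,0,0,0,0]]])

```text
clock: 13.65
tcp_pos: [0.4995, 0.1434, 0.0432]
orientation: [-0.191, 0.566, 0.791, 0.135]
wrist_force: [-0.0, 0.5, -1.7]
finger_gap: 0.033
grip_force: 50.0
```

Emit:
drive_tool(series=[[[-0.004,0,0.007,0,0,0],[0,0,0,0,0,0]]])

```text
clock: 13.9
tcp_pos: [0.4996, 0.1433, 0.0422]
orientation: [-0.191, 0.566, 0.791, 0.135]
wrist_force: [-0.2, 0.6, -2.5]
finger_gap: 0.0328
grip_force: 50.0
```

Emit:
drive_tool(series=[[[-0.004,0,0.007,0,0,0],[0,0,0,0,0,0]]])

```text
clock: 14.15
tcp_pos: [0.4996, 0.1433, 0.0413]
orientation: [-0.191, 0.566, 0.791, 0.135]
wrist_force: [-0.6, 0.4, -1.9]
finger_gap: 0.0326
grip_force: 50.0
```

Emit:
drive_tool(series=[[[-0.004,0,0.007,0,0,0],[0,0,0,0,0,0]]])

```text
clock: 14.4
tcp_pos: [0.4996, 0.1433, 0.0403]
orientation: [-0.191, 0.566, 0.791, 0.135]
wrist_force: [0.1, -0.9, -2.3]
finger_gap: 0.0328
grip_force: 50.0
```

```bash
python3 v.py p3 side
python3 - <<'E'
import cv2
im=cv2.imread('pics/p3_side.png'); cv2.imwrite('pics/p3c.png',cv2.resize(im[200:360,240:450],None,fx=3,fy=3,interpolation=cv2.INTER_CUBIC))
E
```

```text
{'clock': 14.4, 'joint_pos': [-0.113, 0.488, -0.315, 0.985, 0.422, 1.083], 'tcp_pos': [0.5, 0.143, 0.04], 'orientation': [-0.191, 0.566, 0.791, 0.135], 'wrist_force': [0.081, -0.867, -2.273], 'finger_gap': 0.033, 'grip_force': 50.036}
axis in cradle [ 1.     0.001 -0.001] base [-72.2  -0.1  47.5]
```

View pics/p3c.png

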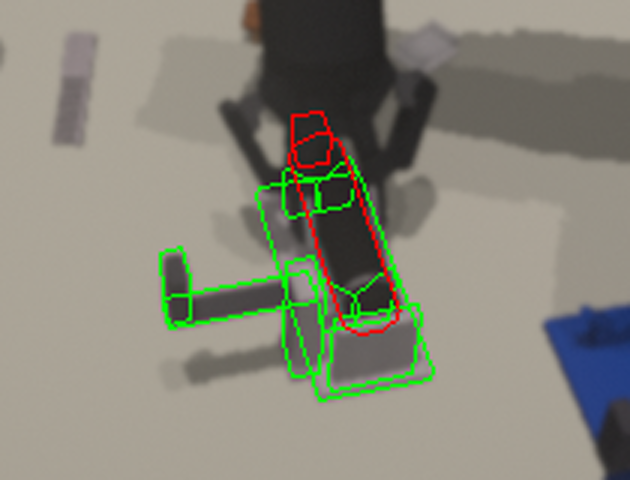

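The side crop shows the trimmer (red outline) lying between the saddles, with its base by the stop at (370,320). There is no contact force yet, so I'll keep lowering gently.

Emit:
drive_tool(series=[[[-0.004,0,0.007,0,0,0],[0,0,0,0,0,0]]])

```text
clock: 14.7
tcp_pos: [0.4997, 0.1432, 0.0394]
orientation: [-0.191, 0.566, 0.791, 0.135]
wrist_force: [0.6, 0.6, -2.0]
finger_gap: 0.0322
grip_force: 50.1
```

Emit:
drive_tool(series=[[[-0.002,0,0.004,0,0,0],[0,0,0,0,0,0]]])

```text
clock: 14.95
tcp_pos: [0.4998, 0.1433, 0.039]
orientation: [-0.191, 0.566, 0.791, 0.135]
wrist_force: [0.3, 0.3, -0.9]
finger_gap: 0.0327
grip_force: 50.1
```

Emit:
drive_tool(series=[[[-0.002,0,0.004,0,0,0],[0,0,0,0,0,0]]])

```text
clock: 15.2
tcp_pos: [0.5, 0.1433, 0.0385]
orientation: [-0.191, 0.566, 0.791, 0.135]
wrist_force: [0.0, 0.1, 0.3]
finger_gap: 0.0326
grip_force: 50.2
```

Emit:
drive_tool(series=[[[-0.002,0,0.004,0,0,0],[0,0,0,0,0,0]]])

```text
clock: 15.45
tcp_pos: [0.5001, 0.1433, 0.0382]
orientation: [-0.191, 0.566, 0.791, 0.135]
wrist_force: [0.2, 0.1, 4.1]
finger_gap: 0.0324
grip_force: 50.4
```

Emit:
drive_tool(series=[[[-0.002,0,0.004,0,0,0],[0,0,0,0,0,0]]])

```text
clock: 15.7
tcp_pos: [0.5002, 0.1434, 0.0382]
orientation: [-0.191, 0.566, 0.791, 0.135]
wrist_force: [0.7, -1.0, 7.4]
finger_gap: 0.0328
grip_force: 50.8
```

Contact at about 7 N, so it is seated. Releasing.

Emit:
drive_tool(series=[[[0.002,0,-0.004,0,0,0],[0,0,0,0,0,0],[0,0,0,0,0,0],[0,0,0,0,0,0],[0,0,0,0,0,0],[0,0,0,0,0,0]]], jaw=1)

```text
clock: 16.45
tcp_pos: [0.4996, 0.1432, 0.0377]
orientation: [-0.191, 0.566, 0.791, 0.135]
wrist_force: [-0.2, -0.2, -0.5]
finger_gap: 0.0852
grip_force: 0.0
```

Emit:
drive_tool(series=[[[0,0,-0.12,0,0,0],[0,0,-0.2,0,0,0],[0,0,-0.25,0,0,0],[0,0,-0.25,0,0,0],[0,0,-0.25,0,0,0],[0,0,-0.2,0,0,0],[0,0,0,0,0,0]]])

```text
clock: 17.32
tcp_pos: [0.5241, 0.0767, 0.1756]
orientation: [-0.189, 0.566, 0.791, 0.136]
wrist_force: [-0.4, 0.4, -0.5]
finger_gap: 0.0853
grip_force: 0.0
```

```bash
cat > w.py <<'E'
from h import *
import sys
st(); s=env.get_state(); cr=np.array([.4992,.1444,-1.243]); v=float(sys.argv[2])
im=np.ascontiguousarray(viewer.read_camera("wrist")[:,:,::-1]); C=cam("wrist",s)
Rx=Ro.from_euler("y",90,degrees=True).as_matrix(); T=[q@Rx.T+[-.072,0,.048] for q in TR]
for p,col in [(q,(0,255,0)) for q in place(CR+latch(v),*cr)]+[(q,(0,0,255)) for q in place(T,*cr)]:
    cv2.polylines(im,[np.round(cv2.convexHull(proj(p,C).astype(np.float32))).astype(np.int32)],True,col,1)
cv2.imwrite(f"pics/{sys.argv[1]}.png",im)
E
python3 w.py r1 .056
```

```text
{'clock': 17.325, 'joint_pos': [-0.225, 0.415, -0.062, 1.354, 0.396, 0.966], 'tcp_pos': [0.524, 0.077, 0.176], 'orientation': [-0.189, 0.566, 0.791, 0.136], 'wrist_force': [-0.41, 0.417, -0.518], 'finger_gap': 0.085, 'grip_force': 0.0}
```

View pics/r1.png

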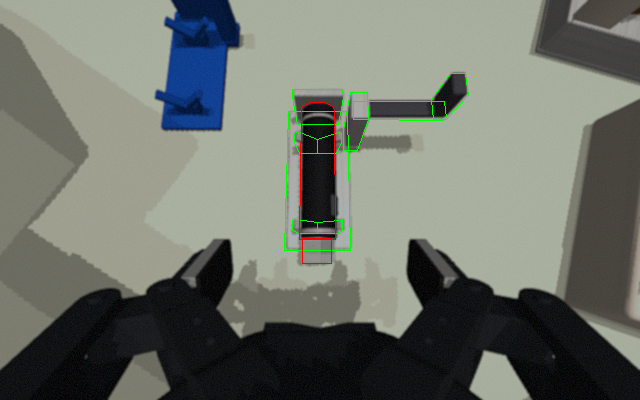

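The trimmer (319, 100-262) sits in both saddles, base by the stop, matching the overlay; the latch is open at about 0.056, with its tab at (455,95). Now the latch: grip the tab with the tool straight down, jaws closing along cradle x.

```bash
cat >> h.py <<'E'
def tab_pose(v,gz,cr=(.4992,.1444,-1.243)):
    cx=np.array([np.cos(cr[2]),np.sin(cr[2]),0]); cy=np.array([-cx[1],cx[0],0]); d=np.array([0,0,-1.])
    return np.array([cr[0],cr[1],gz])-.06*cx+(.057+v)*cy+.008*d, Ro.from_matrix(np.c_[-cy,-cx,d])
E
python3 - <<'E'
from h import *
plan([tab_pose(.056,.20)])
E
```

```text
13
[[0.08,0.072,0.028,0.009,-0.009,-0.038],[0.072,0.082,0.024,0.009,-0.009,-0.038],[0.062,0.09,0.019,0.009,-0.009,-0.038],[0.051,0.097,0.015,0.009,-0.009,-0.038],[0.04,0.103,0.011,0.009,-0.009,-0.038],[0.027,0.108,0.007,0.009,-0.009,-0.037],[0.015,0.11,0.003,0.009,-0.009,-0.038],[0.002,0.111,-0.0,0.009,-0.009,-0.037],[-0.011,0.111,-0.003,0.009,-0.009,-0.038],[-0.025,0.108,-0.006,0.009,-0.009,-0.037],[-0.037,0.105,-0.008,0.009,-0.009,-0.038],[-0.049,0.099,-0.009,0.009,-0.009,-0.037],[-0.061,0.092,-0.01,0.01,-0.009,-0.038]]
```

Emit:
drive_tool(series=[[[0.08,0.072,0.028,0.009,-0.009,-0.038],[0.072,0.082,0.024,0.009,-0.009,-0.038],[0.062,0.09,0.019,0.009,-0.009,-0.038],[0.051,0.097,0.015,0.009,-0.009,-0.038],[0.04,0.103,0.011,0.009,-0.009,-0.038],[0.027,0.108,0.007,0.009,-0.009,-0.037],[0.015,0.11,0.003,0.009,-0.009,-0.038],[0.002,0.111,0,0.009,-0.009,-0.037],[-0.011,0.111,-0.003,0.009,-0.009,-0.038],[-0.025,0.108,-0.006,0.009,-0.009,-0.037],[-0.037,0.105,-0.008,0.009,-0.009,-0.038],[-0.049,0.099,-0.009,0.009,-0.009,-0.037],[-0.061,0.092,-0.01,0.01,-0.009,-0.038],[0,0,0,0,0,0]]])

```text
clock: 19.12
tcp_pos: [0.5847, 0.2395, 0.1901]
orientation: [-0.002, -0.164, 0.986, -0.0]
wrist_force: [0.1, 0.2, -0.0]
finger_gap: 0.0852
grip_force: 0.0
```

```bash
python3 w.py l1 .056
python3 - <<'E'
from h import *
P,Q=tab_pose(.056,.20); print(P,np.degrees((Q.inv()*Rs(env.get_state())).magnitude()))
plan([tab_pose(.056,.104)],mm=20); plan([tab_pose(0,.104)],*tab_pose(.056,.104),mm=8)
E
```

```text
{'clock': 19.125, 'joint_pos': [0.262, 0.445, 0.112, 1.242, 0.0, -0.069], 'tcp_pos': [0.585, 0.24, 0.19], 'orientation': [-0.002, -0.164, 0.986, -0.0], 'wrist_force': [0.122, 0.235, -0.03], 'finger_gap': 0.085, 'grip_force': 0.0}
[0.58686577 0.23758644 0.192     ] 0.2606079895429695
5
[[-0.003,-0.003,0.157,0.0,-0.0,0.0],[-0.003,-0.003,0.157,0.0,-0.0,0.0],[-0.004,-0.003,0.157,0.0,-0.0,0.0],[-0.003,-0.003,0.157,0.0,-0.001,0.0],[-0.003,-0.002,0.157,0.0,-0.0,0.0]]
7
[[0.067,0.0,0.0,0.0,0.0,0.0],[0.067,0.0,0.0,0.0,0.0,0.0],[0.067,0.0,0.0,0.0,0.0,0.0],[0.066,0.0,0.0,0.0,0.0,0.0],[0.067,0.0,0.0,0.0,0.0,0.0],[0.066,0.0,0.0,0.0,0.0,0.0],[0.067,0.0,0.0,0.0,0.0,0.0]]
```

View pics/l1.png

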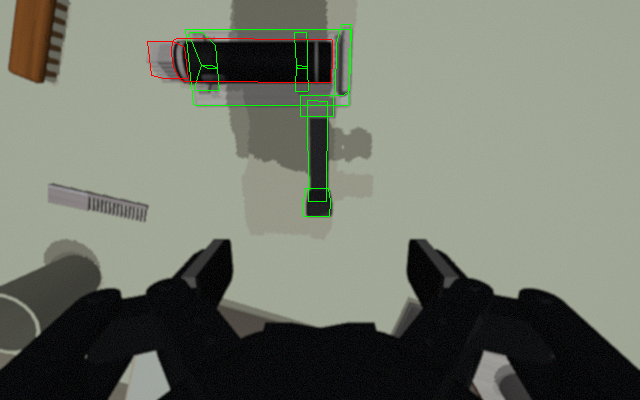

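The overlay matches the tab at (318,203), the bar and the trimmer at (250,62). Going down to grip the tab.

Emit:
drive_tool(series=[[[-0.003,-0.003,0.157,0,0,0],[-0.003,-0.003,0.157,0,0,0],[-0.004,-0.003,0.157,0,0,0],[-0.003,-0.003,0.157,0,0,0],[-0.003,-0.002,0.157,0,0,0],[0,0,0,0,0,0]]])

```text
clock: 19.92
tcp_pos: [0.5865, 0.2358, 0.0947]
orientation: [-0.004, -0.162, 0.987, -0.0]
wrist_force: [0.3, -0.4, -0.2]
finger_gap: 0.0853
grip_force: 0.0
```

Emit:
drive_tool(series=[[[0,0,0,0,0,0],[0,0,0,0,0,0],[0,0,0,0,0,0],[0,0,0,0,0,0],[0,0,0,0,0,0],[0,0,0,0,0,0],[0,0,0,0,0,0]]], jaw=-1, grip_force=25)

```text
clock: 20.8
tcp_pos: [0.5877, 0.2397, 0.098]
orientation: [-0.001, -0.165, 0.986, 0.002]
wrist_force: [-2.2, 7.5, 4.5]
finger_gap: 0.0194
grip_force: 29.8
```

Emit:
drive_tool(series=[[[0.067,0,0,0,0,0],[0.067,0,0,0,0,0],[0.067,0,0,0,0,0],[0.066,0,0,0,0,0],[0.067,0,0,0,0,0],[0.04,0,0,0,0,0],[0,0,0,0,0,0]]])

```text
clock: 21.68
tcp_pos: [0.5448, 0.225, 0.0979]
orientation: [-0.001, -0.165, 0.986, 0.002]
wrist_force: [-4.3, 7.5, 2.5]
finger_gap: 0.0199
grip_force: 29.8
```

Emit:
drive_tool(series=[[[0.035,0,0,0,0,0],[0.025,0,0,0,0,0],[0.015,0,0,0,0,0],[0,0,0,0,0,0]]])

```text
clock: 22.18
tcp_pos: [0.5368, 0.2223, 0.098]
orientation: [-0.001, -0.165, 0.986, 0.002]
wrist_force: [-2.1, 8.8, 1.9]
finger_gap: 0.0197
grip_force: 29.7
```

Emit:
drive_tool(series=[[[0.008,0,0,0,0,0],[0.008,0,0,0,0,0],[0,0,0,0,0,0]]])

```text
clock: 22.55
tcp_pos: [0.5352, 0.2217, 0.098]
orientation: [-0.0, -0.165, 0.986, 0.002]
wrist_force: [-2.1, 8.3, 1.8]
finger_gap: 0.0194
grip_force: 29.7
```

Emit:
drive_tool(series=[[[0.008,0,0,0,0,0],[0.008,0,0,0,0,0],[0,0,0,0,0,0]]])

```text
clock: 22.92
tcp_pos: [0.535, 0.2216, 0.0981]
orientation: [0.001, -0.165, 0.986, 0.002]
wrist_force: [3.0, 10.6, -1.9]
finger_gap: 0.0196
grip_force: 29.2
```

Emit:
drive_tool(series=[[[0.008,0,0,0,0,0],[0.008,0,0,0,0,0],[0,0,0,0,0,0]]])

```text
clock: 23.3
tcp_pos: [0.535, 0.2216, 0.0982]
orientation: [0.003, -0.165, 0.986, 0.003]
wrist_force: [6.3, 11.9, -4.2]
finger_gap: 0.0192
grip_force: 28.8
```

At the end stop: the force builds and motion has ceased. Back off the preload, release and rise.

Emit:
drive_tool(series=[[[-0.016,0,0,0,0,0],[0,0,0,0,0,0],[0,0,0,0,0,0],[0,0,0,0,0,0],[0,0,0,0,0,0],[0,0,0,0,0,0],[0,0,0,0,0,0]]], jaw=1)

```text
clock: 24.18
tcp_pos: [0.5335, 0.2184, 0.0971]
orientation: [-0.001, -0.164, 0.986, -0.0]
wrist_force: [-0.8, 0.5, -0.2]
finger_gap: 0.0857
grip_force: 0.0
```

Emit:
drive_tool(series=[[[0,0,-0.1,0,0,0],[0,0,-0.2,0,0,0],[0,0,-0.25,0,0,0],[0,0,-0.25,0,0,0],[-0.1,0,-0.25,0,0,0],[-0.25,0,-0.1,0,0,0],[-0.3,0,0,0,0,0],[-0.2,0,0,0,0,0],[0,0,0,0,0,0]]])

```text
clock: 25.3
tcp_pos: [0.6315, 0.2518, 0.2346]
orientation: [-0.001, -0.164, 0.987, -0.0]
wrist_force: [-0.8, -0.2, -0.2]
finger_gap: 0.0849
grip_force: 0.0
```

```bash
python3 w.py f1 0
```

```text
{'clock': 25.3, 'joint_pos': [0.262, 0.532, 0.359, 1.4, -0.0, -0.067], 'tcp_pos': [0.631, 0.252, 0.235], 'orientation': [-0.001, -0.164, 0.987, -0.0], 'wrist_force': [-0.804, -0.218, -0.188], 'finger_gap': 0.085, 'grip_force': 0.0}
```

View pics/f1.png

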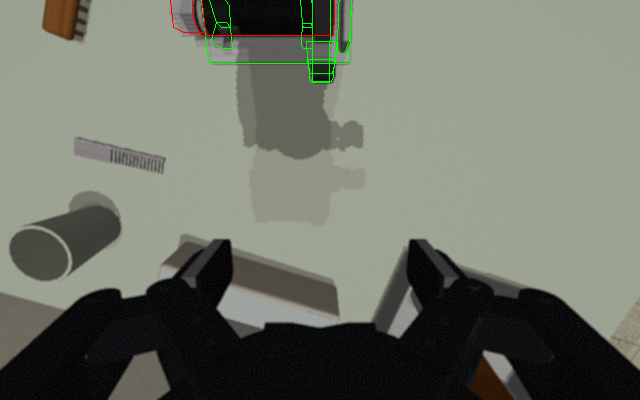

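The tab at (320,72) matches the overlay for a shut latch (0 mm), and the trimmer is still seated at (255,18). The gripper is clear.

```bash
python3 -c "
from workcell import order
print(order.hand_in())"
```

```text
the job is handed in; nothing more can be done
None
```

The trimmer lies in both saddles with its base by the end stop, the latch is shut across it and the gripper is clear. I handed the job in shortly after 25.3 s on the robot's clock, and no verdict came back.

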